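# Find the foot gap of the tilting bin with gauge leaves

### The job

Find the gap under the foot of the tilting bin: slide the gauge leaves under it from the front one at a time, starting with the thinnest and going up without skipping one, each until its nose is well past the foot, and take out every leaf that passes loosely. Let go of the first leaf that binds and leave it lying under the foot, holding the bin up, with all the other leaves flat on the bench. Do not touch the bin with the hand or jack it up with a leaf that is far too thick, and leave the other parts on the bench where they are.

Things in the scene. Friction and masses are not known exactly. Their poses are not given: they have to be found in the camera images.
- rig: fixed bin stand: flat aluminium bed plate 340 x 100 mm (x, y), 8 mm thick, grey pivot posts at x = +90 mm, 70 mm tall. Origin on the bench straight below the bin's foot; +x is the way a leaf slides in, y across, z up. Bed from x = -190 mm (front edge, robot side) to +150 mm, top at z = 8 mm, bare up to a rubber block at x = +125 mm
- gap (a point): point on the bed's top (8 mm above the bench) straight below the foot, axes as the rig's. The foot is a fixed smooth oiled round steel bar (radius 8 mm), 30 mm long along y, unseen below the bin. The gap up to it is unknown, between 3.5 and 15 mm. The foot bears on a leaf that binds with about 6 N at any lift; friction on the bed is about 0.6; a loose leaf drags only by its own weight
- bin: open steel bin 160 x 78 x 44 mm on a pivot along y; origin on the pivot (rig x +90 mm, 55 mm above the bench), axes as the rig's at rest. Front wall at rig x = -40 mm, its skirt ends 22 mm above the bed; floor 30 mm above the bed. Rests by its weight on a hidden stop; swings up freely at the front.
- bin_lip (a point): middle of the upper edge of the bin's front wall, 128 mm in front of the pivot, 82 mm above the bench at rest; it rises 1.4 mm for each mm by which a leaf lifts the foot
- leaf1: gauge leaf 1 of 3 (1 = thinnest): loose steel leaf 150 x 30 mm, 7 mm thick, about 0.29 kg, flat on the bench, one round stud on its tail. Origin: centre of underside; +x to the nose, z up. The last 16 mm of its top slope down 5.5 mm to the nose. Upright dark grip block 24 (x) x 16 (y) mm, top 55 mm above the underside, centred at x = -28 mm: grasp from above, closing along y
- leaf1_nose (a point): tip of leaf 1: underside of its nose edge, 75 mm ahead of its origin
- leaf2: gauge leaf 2 of 3 (1 = thinnest): loose steel leaf 150 x 30 mm, 11 mm thick, about 0.37 kg, flat on the bench, two round studs on its tail. Origin: centre of underside; +x to the nose, z up. The last 16 mm of its top slope down 5.5 mm to the nose. Upright dark grip block 24 (x) x 16 (y) mm, top 55 mm above the underside, centred at x = -28 mm: grasp from above, closing along y
- leaf2_nose (a point): tip of leaf 2: underside of its nose edge, 75 mm ahead of its origin
- leaf3: gauge leaf 3 of 3 (1 = thinnest): loose steel leaf 150 x 30 mm, 15 mm thick, about 0.45 kg, flat on the bench, three round studs on its tail. Origin: centre of underside; +x to the nose, z up. The last 16 mm of its top slope down 5.5 mm to the nose. Upright dark grip block 24 (x) x 16 (y) mm, top 55 mm above the underside, centred at x = -28 mm: grasp from above, closing along y
- leaf3_nose (a point): tip of leaf 3: underside of its nose edge, 75 mm ahead of its origin
- movement: rejected brass barometer movement, round, 76 mm across, 43 mm high; bystander. Origin: centre of underside
- dial_cover: cracked glass dial cover, a disc 100 mm across, 5 mm thick; bystander. Origin: centre of underside
- knob: black bakelite knob, 72 mm across the skirt, 38 mm high; bystander. Origin: centre of underside
- capsules: stack of aluminium aneroid capsules, 64 mm across, 58 mm high; bystander. Origin: centre of underside
Things that resemble listed ones, but are neither listed nor needed, are in the scene too. What is shaped like the leaf1 but green or orange is not meant.

How it is judged:
On the way, in this order (a step that is already met when the one before it is completed fails the run):
1. the thinnest leaf's nose is at least 10 mm past the foot (x of leaf1_nose in the frame of rig between 0.01 and 0.06 m and y of leaf1_nose in the frame of rig between -0.025 and 0.025 m and z of leaf1_nose in the frame of rig below 0.013 m), for 0.1 s.
2. the second leaf's nose is at least 10 mm past the foot, the first being out, or the first leaf binds there and the hand has let it go (((x of leaf2_nose in the frame of rig between 0.01 and 0.06 m and y of leaf2_nose in the frame of rig between -0.025 and 0.025 m and z of leaf2_nose in the frame of rig below 0.013 m and not (x of leaf1_nose in the frame of rig between 0.01 and 0.06 m and y of leaf1_nose in the frame of rig between -0.025 and 0.025 m and z of leaf1_nose in the frame of rig below 0.013 m)) or (x of leaf1_nose in the frame of rig between 0.01 and 0.06 m and y of leaf1_nose in the frame of rig between -0.025 and 0.025 m and z of leaf1_nose in the frame of rig below 0.013 m and contact force between leaf1 and bin above 0.8 N and contact force between the fingers and leaf1 below 0.1 N))), for 0.2 s.
At the end, for the whole second after the job is handed in: one leaf lies flat on the bed, nose 10 to 60 mm past the foot and within 25 mm of the middle, at rest, bearing the bin (over 0.8 N), the bin's lip raised less than 6.6 mm (foot 4.6 mm: not a whole step too thick); the other two leaves lie flat on the bench, off the bed (((x of leaf1_nose in the frame of rig between 0.01 and 0.06 m and y of leaf1_nose in the frame of rig between -0.025 and 0.025 m and z of leaf1_nose in the frame of rig below 0.013 m and contact force between leaf1 and bin above 0.8 N and angle between leaf1's own z axis and vertical below 0.06 rad and linear speed of leaf1 below 0.01 m/s and height (world z) of each of leaf2, leaf3 below 0.005 m and angle between each of leaf2, leaf3's own z axis and vertical below 0.08 rad) or (x of leaf2_nose in the frame of rig between 0.01 and 0.06 m and y of leaf2_nose in the frame of rig between -0.025 and 0.025 m and z of leaf2_nose in the frame of rig below 0.013 m and contact force between leaf2 and bin above 0.8 N and angle between leaf2's own z axis and vertical below 0.06 rad and linear speed of leaf2 below 0.01 m/s and height (world z) of each of leaf1, leaf3 below 0.005 m and angle between each of leaf1, leaf3's own z axis and vertical below 0.08 rad) or (x of leaf3_nose in the frame of rig between 0.01 and 0.06 m and y of leaf3_nose in the frame of rig between -0.025 and 0.025 m and z of leaf3_nose in the frame of rig below 0.013 m and contact force between leaf3 and bin above 0.8 N and angle between leaf3's own z axis and vertical below 0.06 rad and linear speed of leaf3 below 0.01 m/s and height (world z) of each of leaf1, leaf2 below 0.005 m and angle between each of leaf1, leaf2's own z axis and vertical below 0.08 rad)) and distance of bin_lip from where it was at the start of the episode below 0.0066 m); the robot touches nothing.
It fails at once if the bin's front lip is jacked up by more than 9.5 mm (foot by 6.7 mm) (distance of bin_lip from where it was at the start of the episode above 0.0095 m).
It fails at once if the fingers or the arm push the bin (over 2 N) (contact force between any of the fingers, the arm and bin above 2 N).
It fails at once if the movement, dial cover, knob or capsule stack is shifted by more than 15 mm (distance of any of movement, dial_cover, knob, capsules from where it was at the start of the episode above 0.015 m).
It also fails if it takes over 72 s, if anything falls off the work surface, if the arm or the gripper's body presses on something with over 40 N, if the wrist force passes 120 N, or if a joint passes its speed limit or range.

### The arm

A 6-joint arm with a two-finger parallel gripper is mounted at the origin on the work surface. World frame = base frame: x ahead of the robot, y to its left, z up, the work surface at z = 0. Lengths are in m, angles in rad, forces in N, time in s.
With the tool pointing down it reaches from about 0.25 to 0.775 m from the base axis. Payload 4 kg.
Tool frame: the origin (TCP) lies midway between the tips of the shut fingers; the grasp point (between the pads) lies 19 mm behind it (robot.tcp_to_grasp is the z of the grasp point in the tool frame, in m); z points along the fingers, y is the line along which they close (so a half turn about z gives the same grasp; the last joint's range is limited). The gripper opens to 94 mm and grips with 3 to 60 N. Pads are 16 mm wide; open, the fingers measure 119 mm over their backs; the gripper's body (75 mm by 177 mm) begins 78 mm behind the grasp point.
Start: joints at [-1.422, 0.087, 1.371, -0, 1.684, -0.103], TCP at [0.137, -0.533, 0.206] pointing down, gripper open.
Joint ranges: [-3.1, 3.1], [-0.76, 2.03], [0.27, 2.55], [-1.08, 4.22], [0.17, 2.65], [-2.57, 2.57]. Speed limits (rad/s): [2.79, 2.79, 3.14, 3.14, 3.14, 3.14].

### API

Orientations are given as [roll, pitch, yaw] about the fixed x, y, z axes, in that order (R = Rz(yaw) Ry(pitch) Rx(roll)).
In Python, from bench import robot gives the robot as it stands. The module is installed in compiled form; this text tells all that it offers.
- The arm moves only by the tool move_arm, never from a script. Its argument "motion" is one flat list of numbers, 7 for each row, row after row: the turn, a rotation vector about the tool's x, y, z in units of 45 degrees (1.0 is 45 degrees), then the shift along the tool's x, y, z in units of 100 mm (1.0 is 100 mm), then the opening, from 0 (shut) to 1 (fully open). A call has 1 to 12 rows; each row shifts and turns the commanded pose from where the row before left it, along the tool's axes as they then stand; what a row does not reach is not made up. A row lasts 1/12 s, in which the tool goes at most 41.7 mm and 7.16 degrees, less where a joint would pass 70% of its speed; a pose out of reach is approached as far as the arm can. A call with a number of a shift or a turn outside -1 to 1 is refused whole. A call with a gripper value outside its range is refused whole. The fingers move at their own pace and stop on an object; the grip force is fixed at half the most. Time passes only in rows, so rows that do not move let the fingers close. It gives the time, the measured TCP pose, the force, the opening and the grip force at its end, in the units of the state.
- robot.get_obs(): the state, without advancing time (a new reading comes with each control period).
- robot.snapshot(name): name is "scene" or "top"; returns the picture (384x512x3 uint8, red, green, blue); there is no depth.
- robot.get_calibration(name): a dict with "fx", "fy", "cx", "cy" (pixels), "R" (3x3) and "t" (3): a world point X has camera coordinates R X + t. Camera axes: x right, y down, z forward; pixel columns grow to the right and rows downward; lengths in m; the calibration is good to about 2 mm. A picture is of the moment at which its call begins. get_calibration takes no time and is no camera call.
- robot.close_job(): hands the job in; it is judged then, once.
The state is a dict: "time": time; "joint_positions": joint angles; "qvel": joint speeds; "joint_torque": joint torques, N m; "tool_pos": TCP position; "ee_rot": TCP orientation; "wrist_force": force on the tool from outside, world axes, zero at the start; "wrist_torque": the same for the moment, N m; "width": finger opening in m; "finger_force": force on a finger pad.
Only numpy, scipy, OpenCV 4.12 (cv2) and the standard library are available. Lean on these libraries where they do the work, as an engineer would, in place of code of your own. Each camera call takes 0.05 s, during which the arm holds its last target. There are 200 camera calls.

## Working session

There is one attempt and no reset: what is moved stays moved. The work goes in short steps, Python scripts to look and compute and a tool call to move; the robot and the scene stay as the last step left them, time stands still between calls to the robot, and variables do not carry over. Pictures are saved under pics/ and viewed, at most 10 in all, crops included, and the job is handed in when it is done.

Besides the shell and the picture viewer there is one more tool, called after "Call:" as name(argument=value, ...) on one line, values as JSON. move_arm: Moves the arm, as the interface text tells. Shifts and turns lie within -1 to 1; 1 stands for 100 mm of shift or 45 degrees of turn. Its arguments: {"type":"object","properties":{"motion":{"type":"array","items":{"type":"number"}}},"required":["motion"]}

```bash
mkdir -p pics
python3 - <<'E'
from bench import robot
import cv2
for n in("top","scene"):
    im=robot.snapshot(n); cv2.imwrite(f"pics/{n}0.png",cv2.resize(im[:,:,::-1],(800,600),interpolation=cv2.INTER_CUBIC)); cv2.imwrite(f"{n}_raw.png",im[:,:,::-1])
    print(n,robot.get_calibration(n))
o=robot.get_obs();print(o["tool_pos"],o["ee_rot"],o["width"],robot.tcp_to_grasp,o["wrist_force"])
E
```

```text
top {'fx': 355.8018254668696, 'fy': 355.8018254668696, 'cx': 249.26101780310253, 'cy': 188.77203966760425, 'R': array([[ 0.00567838, -0.99976493,  0.02092472],
       [-0.99647726, -0.00740808, -0.08353557],
       [ 0.08367095, -0.02037666, -0.99628508]]), 't': array([-0.00572303,  0.50424292,  1.20930215])}
scene {'fx': 395.93791403917214, 'fy': 395.93791403917214, 'cx': 251.58501047873702, 'cy': 191.69608041340575, 'R': array([[ 0.69235211,  0.72139775,  0.01529217],
       [ 0.45909872, -0.42406608, -0.78063841],
       [-0.5566659 ,  0.54749727, -0.62479582]]), 't': array([-0.35635947, -0.14893851,  1.6750617 ])}
[ 0.13695858 -0.53216788  0.20444532] [-3.13964857e+00 -1.99440652e-04  2.51812404e-01] 0.09420542114441781 -0.0188 [0.02043264 1.38347667 0.46362051]
```

View pics/top0.png

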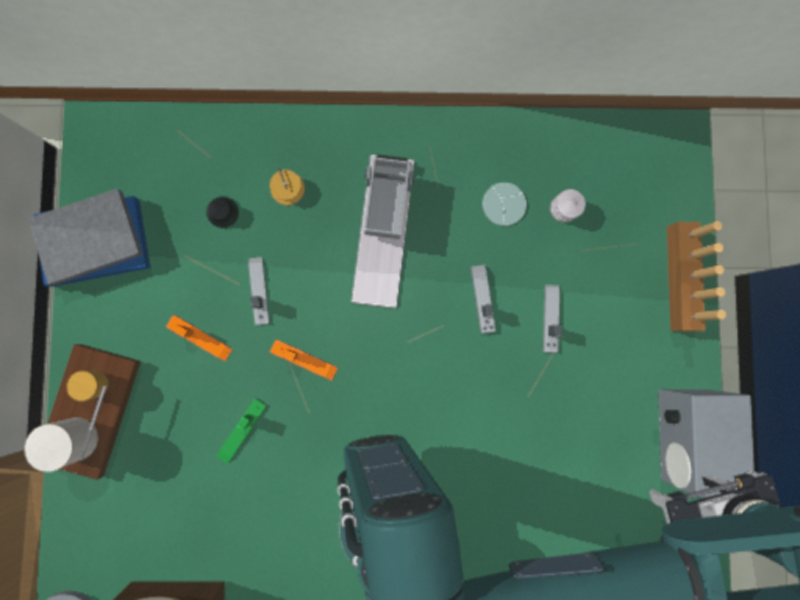

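View pics/scene0.png

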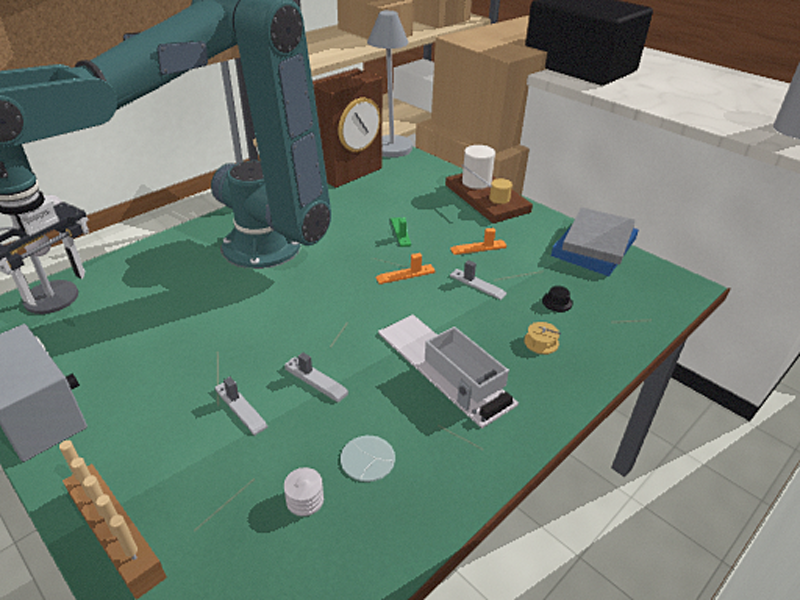

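The top view shows three grey leaves at about (258,290), (483,300) and (552,320), in 800x600 pixels. The rig runs from (375,305) to (392,157). I'll enlarge these areas to read the studs and corners.

Run:
```python
import cv2,numpy as np
im=cv2.imread("top_raw.png")
def c(x,y,w,h,s): return cv2.resize(im[y:y+h,x:x+w],None,fx=s,fy=s,interpolation=cv2.INTER_CUBIC)
a=[c(x,y,40,60,6.5) for x,y in((145,158),(292,160),(335,175))]
cv2.imwrite("pics/leaves.png",np.hstack(a))
cv2.imwrite("pics/rig.png",c(215,90,60,115,5))
```

```text
(no output)
```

View pics/leaves.png

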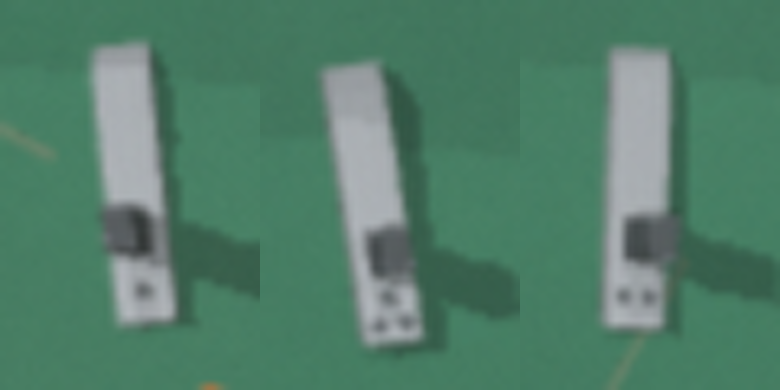

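View pics/rig.png

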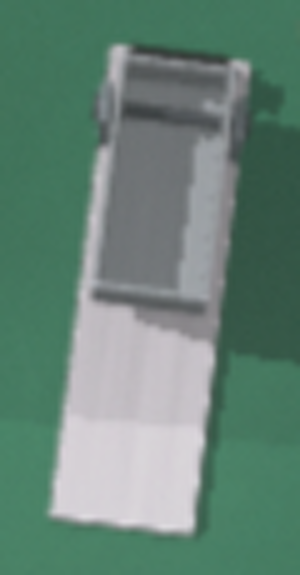

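```bash
cat > h.py <<'E'
import numpy as np
from scipy.optimize import least_squares
from bench import robot
C={n:robot.get_calibration(n) for n in("top","scene")}
def proj(X,n="top"):
    c=C[n];p=np.atleast_2d(X)@c["R"].T+c["t"]
    return np.c_[c["fx"]*p[:,0]/p[:,2]+c["cx"],c["fy"]*p[:,1]/p[:,2]+c["cy"]]
def place(s,M):
    c,d=np.cos(s[2]),np.sin(s[2]);M=np.atleast_2d(np.array(M,float))
    return np.c_[s[0]+c*M[:,0]-d*M[:,1],s[1]+d*M[:,0]+c*M[:,1],M[:,2]]
def fit(M,px,s0,n="top"):
    r=least_squares(lambda s:(proj(place(s,M),n)-px).ravel(),s0)
    return r.x,np.round(r.fun.reshape(-1,2),1)
def raw(p,s,ox,oy): return (np.array(p,float)+.5)/s-.5+[ox,oy]
def leafM(t): return [(.075,.015,t-.0055),(.075,-.015,t-.0055),(-.075,.015,t),(-.075,-.015,t)]
def blk(z=.055): return [(-.028+a*.012,b*.008,z) for a in(1,-1) for b in(1,-1)]
E
python3 - <<'E'
from h import *
L={1:(.007,[(93,47),(150,43),(119,326),(177,321)],145,158),2:(.011,[(91,48),(151,49),(82,328),(145,330)],335,175),3:(.015,[(61,68),(121,62),(104,347),(164,340)],292,160)}
for k,(t,p,ox,oy) in L.items():
    s,r=fit(leafM(t),raw(p,6.5,ox,oy),[.5,0,0]); print(k,s.round(4),np.degrees(s[2]).round(2),r.tolist())
    b=proj(place(s,[(-.028,0,.055)]))[0]; print("  block top crop px",((b+.5-[ox,oy])*6.5).round(0), "nose",place(s,[(.075,0,0)]).round(4), "block",place(s,[(-.028,0,0)]).round(4))
M=[(-.19,.05,.008),(-.19,-.05,.008),(.15,.05,.008),(.15,-.05,.008)]
s,r=fit(M,raw([(50,516),(195,536),(112,45),(248,62)],5,215,90),[.6,0,0]);print("rig",s.round(4),np.degrees(s[2]),r.tolist())
f,rf=fit(M[:2],raw([(50,516),(195,536)],5,215,90),s);print("front only",f)
lip=proj(place(s,[(-.038,.039,.082),(-.038,-.039,.082)]));print("lip corners crop",((lip+.5-[215,90])*5).round(0).tolist())
lip=proj(place(s,[(-.038,0,.082)]),"scene");print("lip scene",lip*800/512)
E
```

```text
1 [0.514  0.2905 0.1248] 7.15 [[0.2, 0.4], [-0.1, 0.1], [0.1, -0.1], [-0.2, -0.4]]
  block top crop px [119. 229.] nose [[0.5884 0.2998 0.    ]] block [[0.4862 0.287  0.    ]]
2 [ 0.4564 -0.3652 -0.055 ] -3.15 [[0.3, 0.1], [-0.4, 0.4], [0.6, -0.4], [-0.5, -0.1]]
  block top crop px [144. 238.] nose [[ 0.5313 -0.3693  0.    ]] block [[ 0.4284 -0.3637  0.    ]]
3 [ 0.4993 -0.2109  0.1372] 7.86 [[0.5, 0.3], [-0.4, 0.2], [0.3, -0.2], [-0.4, -0.3]]
  block top crop px [136. 251.] nose [[ 0.5736 -0.2007  0.    ]] block [[ 0.4715 -0.2148  0.    ]]
rig [ 0.673   0.0112 -0.1136] -6.506037194166057 [[0.2, 0.2], [-0.3, -0.4], [-0.3, 0.1], [0.3, 0.1]]
front only [ 0.6723943   0.00794692 -0.13027023]
lip corners crop [[91.0, 285.0], [208.0, 299.0]]
lip scene [[439.51278173 334.42583006]]
```

```bash
cat >> h.py <<'E'
from scipy.spatial.transform import Rotation as Ro
def plan(x,y,z,yaw):
    "tool-axes shift (100 mm units) and turn vector (45 deg units), shift first"
    o=robot.get_obs();R=Ro.from_euler("xyz",o["ee_rot"]);T=Ro.from_euler("xyz",[np.pi,0,yaw])
    sh=R.inv().apply(np.array([x,y,z])-o["tool_pos"])*10;tu=(R.inv()*T).as_rotvec()/(np.pi/4)
    print("at",np.round(o["tool_pos"],4),np.round(o["ee_rot"],4),"t",round(o["time"],2),"w",round(o["width"],4),"F",np.round(o["wrist_force"],1))
    print("shift",sh.round(3),"turn",tu.round(3),"rows",np.ceil(max(np.linalg.norm(sh)/.4,np.linalg.norm(tu)/.155)))
E
python3 -c "
from h import *
plan(.486,.287,.15,.1248)"
```

```text
at [ 0.137  -0.5322  0.2044] [-3.1396e+00 -2.0000e-04  2.5180e-01] t 0.1 w 0.0942 F [0.  1.4 0.5]
shift [ 5.421 -7.063  0.559] turn [-0.002 -0.     0.162] rows 23.0
```

Call:
move_arm(motion=[0,0,0,0.226,-0.294,0.023,0.5,0,0,0,0.226,-0.294,0.023,0.5,0,0,0,0.226,-0.294,0.023,0.5,0,0,0,0.226,-0.294,0.023,0.5,0,0,0,0.226,-0.294,0.023,0.5,0,0,0,0.226,-0.294,0.023,0.5,0,0,0,0.226,-0.294,0.023,0.5,0,0,0,0.226,-0.294,0.023,0.5,0,0,0,0.226,-0.294,0.023,0.5,0,0,0,0.226,-0.294,0.023,0.5,0,0,0,0.226,-0.294,0.023,0.5,0,0,0,0.226,-0.294,0.023,0.5])

```text
time: 1.1
tool_pos: [0.3117, -0.1216, 0.1775]
ee_rot: [3.141, -0.0, 0.251]
wrist_force: [0.8, -0.8, -0.1]
width: 0.0471
finger_force: 0.0
```

Call:
move_arm(motion=[0,0,0,0.226,-0.294,0.023,0.5,0,0,0,0.226,-0.294,0.023,0.5,0,0,0,0.226,-0.294,0.023,0.5,0,0,0,0.226,-0.294,0.023,0.5,0,0,0,0.226,-0.294,0.023,0.5,0,0,0,0.226,-0.294,0.023,0.5,0,0,0,0.226,-0.294,0.023,0.5,0,0,0,0.226,-0.294,0.023,0.5,0,0,0,0.226,-0.294,0.023,0.5,0,0,0,0.226,-0.294,0.023,0.5,0,0,0.08,0.226,-0.294,0.023,0.5,0,0,0.08,0.226,-0.294,0.023,0.5])

```text
time: 2.1
tool_pos: [0.4884, 0.2868, 0.1494]
ee_rot: [3.141, 0.001, 0.124]
wrist_force: [0.9, -0.3, 0.7]
width: 0.0474
finger_force: 0.0
```

```bash
python3 -c "
from h import *
plan(.486,.287,.022,.1248)"
```

```text
at [0.4884 0.2868 0.1494] [3.1411e+00 1.2000e-03 1.2400e-01] t 2.1 w 0.0474 F [ 0.9 -0.3  0.7]
shift [-0.022 -0.006  1.274] turn [ 0.001  0.002 -0.001] rows 4.0
```

Call:
move_arm(motion=[0,0,0,-0.02,0,0.35,0.5,0,0,0,0,0,0.35,0.5,0,0,0,0,0,0.3,0.5,0,0,0,0,0,0.2,0.5,0,0,0,0,0,0.07,0.5,0,0,0,0,0,0,0.5,0,0,0,0,0,0,0,0,0,0,0,0,0,0,0,0,0,0,0,0,0,0,0,0,0,0,0,0,0,0,0,0,0,0,0,0,0,0,0,0,0,0])

```text
time: 3.1
tool_pos: [0.4878, 0.2859, 0.0252]
ee_rot: [-3.139, -0.004, 0.126]
wrist_force: [-0.4, 3.2, 4.8]
width: 0.0157
finger_force: 29.9
```

Run:
```python
from h import *
import cv2
im=robot.snapshot("scene");cv2.imwrite("pics/g1.png",cv2.resize(im[120:300,150:390,::-1],(800,600),interpolation=cv2.INTER_CUBIC))
plan(.486,.287,.022,.1248)
```

```text
at [0.4877 0.2859 0.0251] [-3.1391 -0.0034  0.1263] t 3.15 w 0.0158 F [-1.4  2.4  5.5]
shift [-0.016 -0.013  0.031] turn [-0.003 -0.004  0.002] rows 1.0
```

View pics/g1.png

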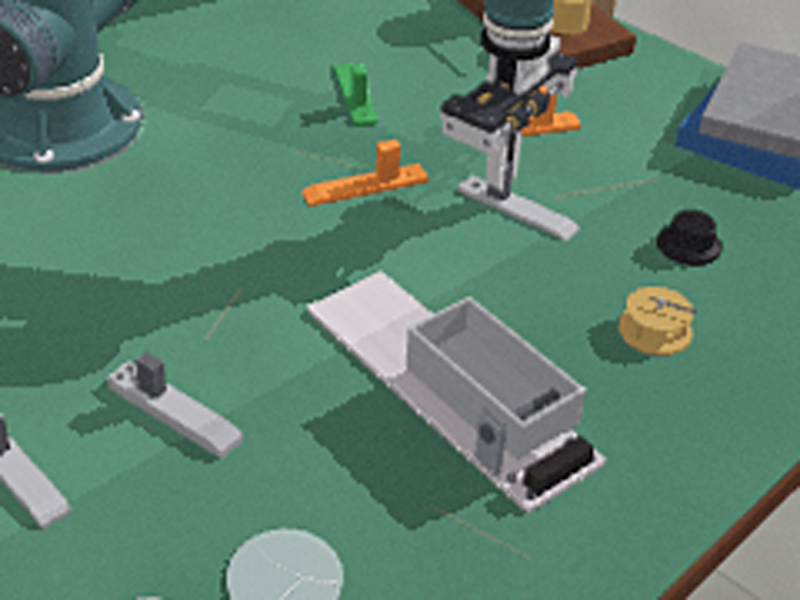

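```bash
cat >> h.py <<'E'
RIG=np.array([.673,.0112,-.1136])
def rig(x,y=0.): return place(RIG,[(x,y,0)])[0][:2]
E
python3 -c "
from h import *
x,y=rig(-.182)
print(x,y)
plan(x,y,.10,-.1136)"
```

```text
0.49217308899002576 0.03183075991307243
at [0.4877 0.2859 0.0251] [-3.1391 -0.0034  0.1263] t 3.15 w 0.0158 F [-1.4  2.4  5.5]
shift [-0.273  2.524 -0.756] turn [-0.004 -0.004  0.305] rows 7.0
```

Call:
move_arm(motion=[0,0,0,0,0,-0.15,0,0,0,0,0,0,-0.3,0,0,0,0,0,0,-0.3,0,0,0,0,-0.04,0.36,0,0,0,0,0,-0.04,0.36,0,0,0,0,0,-0.04,0.36,0,0,0,0,0,-0.04,0.36,0,0,0,0,0,-0.04,0.36,0,0,0,0,0,-0.04,0.36,0,0,0,0,0.1,-0.04,0.36,0,0,0,0,0.1,0,0,0,0,0,0,0.1,0,0,0,0])

```text
time: 4.15
tool_pos: [0.4891, 0.0281, 0.0967]
ee_rot: [3.14, 0.004, -0.118]
wrist_force: [-0.2, -0.0, -3.4]
width: 0.0157
finger_force: 30.0
```

Run:
```python
from h import *
import cv2
im=robot.snapshot("top");cv2.imwrite("pics/p1.png",cv2.resize(im[90:220,190:310,::-1],None,fx=4.5,fy=4.5,interpolation=cv2.INTER_CUBIC))
plan(*rig(-.182),.04,-.1136)
M=leafM(.007)
o=robot.get_obs();s=[*(o["tool_pos"][:2]+rig(.0265)-rig(0)),o["ee_rot"][2]]
P=place(s,np.array(M)+[0,0,o["tool_pos"][2]-.025]);print(((proj(P)+.5-[190,90])*4.5).round(0).tolist())
```

```text
at [0.4891 0.029  0.0966] [ 3.1398  0.0038 -0.1189] t 4.2 w 0.0159 F [-0.3  0.4 -4.3]
shift [ 0.03  -0.033  0.566] turn [ 0.002  0.005 -0.007] rows 2.0
[[225.0, 323.0], [265.0, 328.0], [198.0, 524.0], [239.0, 529.0]]
```

View pics/p1.png

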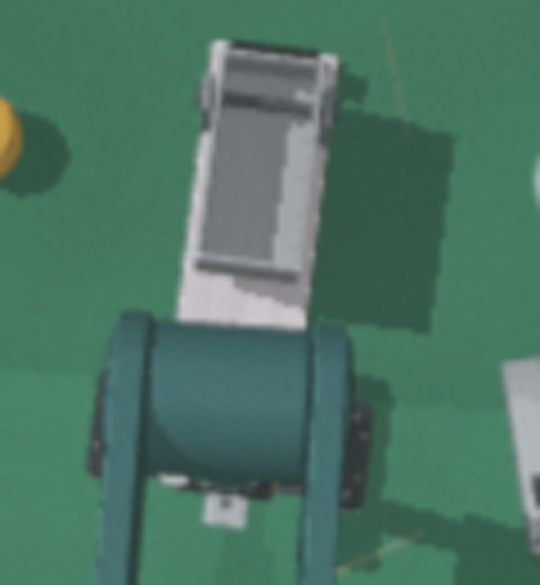

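Call:
move_arm(motion=[0,0,0,0.03,-0.03,0.3,0,0,0,0,0,0,0.22,0,0,0,0,0,0,0.05,0,0,0,0,0,0,0,0,0,0,0,0,0,0,0])

```text
time: 4.62
tool_pos: [0.4936, 0.0337, 0.0412]
ee_rot: [3.141, 0.001, -0.108]
wrist_force: [-0.4, 0.2, -2.9]
width: 0.0159
finger_force: 30.0
```

Call:
move_arm(motion=[0,0,0,0,0,0.03,0,0,0,0,0,0,0.02,0,0,0,0,0,0,0,0])

```text
time: 4.87
tool_pos: [0.4944, 0.0337, 0.037]
ee_rot: [3.141, -0.001, -0.109]
wrist_force: [0.4, -0.2, -3.0]
width: 0.0159
finger_force: 30.0
```

Run:
```python
from h import *
import cv2
im=robot.snapshot("scene");cv2.imwrite("pics/q1.png",cv2.resize(im[140:290,190:350,::-1],None,fx=4,fy=4,interpolation=cv2.INTER_CUBIC))
plan(*rig(-.182),.034,-.1136)
s=[*rig(-.182+.0265),RIG[2]]
for k in range(3):
  P=place(s,np.array(leafM(.007))+[0,0,.008]);
print(((proj(P,"scene")+.5-[190,140])*4).round(0).tolist())
```

```text
at [0.4943 0.0337 0.0369] [ 3.1415e+00 -1.1000e-03 -1.0920e-01] t 4.92 w 0.0161 F [ 0.2 -0.1 -4. ]
shift [-0.019  0.021  0.029] turn [ 0.    -0.001  0.006] rows 1.0
[[343.0, 327.0], [316.0, 342.0], [238.0, 233.0], [211.0, 245.0]]
```

View pics/q1.png

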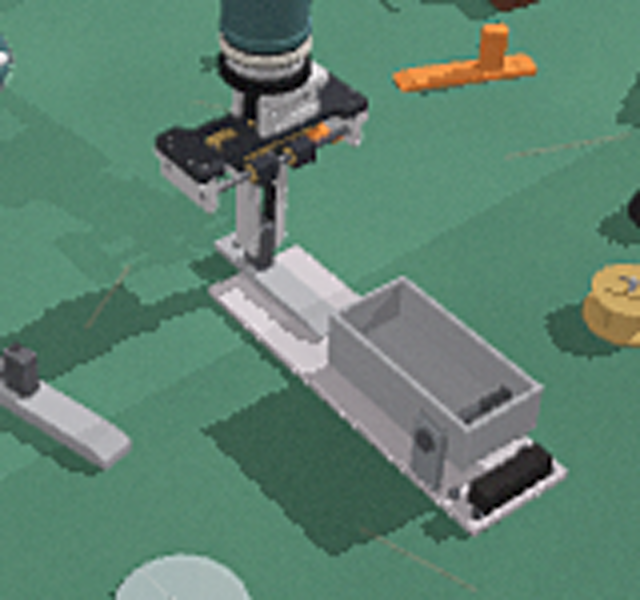

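Call:
move_arm(motion=[0,0,0,0,0.02,0.02,0,0,0,0,0,0,0.01,0,0,0,0,0,0,0,0])

```text
time: 5.17
tool_pos: [0.4939, 0.0315, 0.0334]
ee_rot: [3.141, -0.001, -0.11]
wrist_force: [0.7, -0.4, -3.1]
width: 0.0156
finger_force: 30.0
```

Call:
move_arm(motion=[0,0,0,0,0,0.015,0,0,0,0,0,0,0,0])

```text
time: 5.33
tool_pos: [0.4941, 0.0315, 0.0331]
ee_rot: [3.141, -0.001, -0.109]
wrist_force: [-2.9, -0.6, 3.8]
width: 0.0159
finger_force: 30.0
```

Call:
move_arm(motion=[0,0,0,0,0,0.015,0,0,0,0,0,0,0,0])

```text
time: 5.5
tool_pos: [0.4941, 0.0315, 0.0331]
ee_rot: [3.141, -0.001, -0.109]
wrist_force: [-6.2, -1.0, 12.4]
width: 0.0158
finger_force: 30.0
```

Call:
move_arm(motion=[0,0,0,0,0,-0.02,0,0,0,0,0,0,0,0,0,0,0,0.1,0,0,0,0,0,0,0.15,0,0,0,0,0,0,0.15,0,0,0,0,0,0,0.15,0,0,0,0,0,0,0.1,0,0,0])

```text
time: 6.08
tool_pos: [0.5588, 0.0247, 0.033]
ee_rot: [-3.141, 0.001, -0.109]
wrist_force: [-6.4, -0.0, 8.6]
width: 0.0155
finger_force: 30.0
```

Call:
move_arm(motion=[0,0,0,0.05,0,0,0,0,0,0,0.05,0,0,0])

```text
time: 6.25
tool_pos: [0.568, 0.0237, 0.0331]
ee_rot: [-3.141, 0.002, -0.109]
wrist_force: [-6.4, 0.5, 6.3]
width: 0.0157
finger_force: 30.0
```

Call:
move_arm(motion=[0,0,0,0.05,0,0,0,0,0,0,0.05,0,0,0])

```text
time: 6.42
tool_pos: [0.5778, 0.0227, 0.0331]
ee_rot: [-3.141, 0.002, -0.109]
wrist_force: [-5.7, 1.6, 5.4]
width: 0.0161
finger_force: 30.0
```

Call:
move_arm(motion=[0,0,0,0.05,0,0,0,0,0,0,0.05,0,0,0])

```text
time: 6.58
tool_pos: [0.5877, 0.0216, 0.0331]
ee_rot: [-3.141, 0.002, -0.109]
wrist_force: [-5.0, 1.1, 6.0]
width: 0.016
finger_force: 30.0
```

Call:
move_arm(motion=[0,0,0,0.05,0,0,0,0,0,0,0.05,0,0,0])

```text
time: 6.75
tool_pos: [0.5976, 0.0205, 0.0331]
ee_rot: [-3.141, 0.002, -0.109]
wrist_force: [-5.9, 0.2, 7.3]
width: 0.0157
finger_force: 30.0
```

Call:
move_arm(motion=[0,0,0,0.05,0,0,0,0,0,0,0,0,0,0])

```text
time: 6.92
tool_pos: [0.6037, 0.0198, 0.0331]
ee_rot: [-3.141, -0.0, -0.109]
wrist_force: [-2.4, 0.2, 5.0]
width: 0.0165
finger_force: 30.0
```

Run:
```python
from h import *
plan(*rig(-.072),.034,-.1136)
```

```text
at [0.6037 0.0198 0.0331] [-3.1413e+00 -4.0000e-04 -1.0940e-01] t 6.92 w 0.0165 F [-2.4  0.2  5. ]
shift [-0.022  0.007 -0.009] turn [-0.    -0.001  0.005] rows 1.0
```

Call:
move_arm(motion=[0,0,0,0,0,-0.015,0,0,0,0,0,0,0,0])

```text
time: 7.08
tool_pos: [0.603, 0.0197, 0.0331]
ee_rot: [3.142, 0.0, -0.109]
wrist_force: [0.3, -0.2, 0.7]
width: 0.0157
finger_force: 30.0
```

Call:
move_arm(motion=[0,0,0,0,0,-0.005,0,0,0,0,0,0,0,0])

```text
time: 7.25
tool_pos: [0.6025, 0.0197, 0.0333]
ee_rot: [3.141, 0.001, -0.109]
wrist_force: [-0.0, 0.0, -3.4]
width: 0.0161
finger_force: 30.0
```

Call:
move_arm(motion=[0,0,0,0,0,-0.005,0,0,0,0,0,0,0,0])

```text
time: 7.42
tool_pos: [0.6027, 0.0197, 0.0342]
ee_rot: [3.142, 0.001, -0.109]
wrist_force: [0.4, 0.2, -3.3]
width: 0.0157
finger_force: 30.0
```

Call:
move_arm(motion=[0,0,0,0.02,0,0,0,0,0,0,0.02,0,0,0])

```text
time: 7.58
tool_pos: [0.607, 0.0192, 0.0346]
ee_rot: [3.141, 0.0, -0.109]
wrist_force: [-0.1, -0.5, -3.2]
width: 0.0156
finger_force: 30.0
```

Leaf 1 is loose: force stayed at its own weight and it lifted freely. I'll take it out and put it back where it lay.

Call:
move_arm(motion=[0,0,0,-0.2,0,0,0,0,0,0,-0.3,0,0,0,0,0,0,-0.3,0,0,0,0,0,0,-0.3,0,0,0,0,0,0,-0.1,0,-0.2,0,0,0,0,0,0,-0.3,0,0,0,0,0,0,-0.2,0])

```text
time: 8.17
tool_pos: [0.4872, 0.0325, 0.1064]
ee_rot: [3.142, -0.001, -0.109]
wrist_force: [1.8, -1.0, -2.7]
width: 0.0159
finger_force: 30.0
```

Run:
```python
from h import *
plan(.486,.285,.026,.1248)
```

```text
at [0.4872 0.0325 0.1064] [ 3.1416e+00 -1.4000e-03 -1.0920e-01] t 8.17 w 0.0159 F [ 1.8 -1.  -2.7]
shift [-0.288 -2.509  0.804] turn [ 0.    -0.002 -0.298] rows 7.0
```

Call:
move_arm(motion=[0,0,0,-0.04,-0.36,0,0,0,0,0,-0.04,-0.36,0,0,0,0,0,-0.04,-0.36,0,0,0,0,0,-0.04,-0.36,0,0,0,0,0,-0.04,-0.36,0,0,0,0,0,-0.04,-0.36,0,0,0,0,-0.1,-0.04,-0.35,0,0,0,0,-0.1,0,0,0.2,0,0,0,-0.1,0,0,0.3,0,0,0,0,0,0,0.2,0,0,0,0,0,0,0,0])

```text
time: 9.08
tool_pos: [0.4833, 0.2835, 0.0291]
ee_rot: [3.138, 0.011, 0.127]
wrist_force: [-1.3, -1.1, -4.5]
width: 0.0159
finger_force: 30.0
```

Call:
move_arm(motion=[0,0,0,0,0,0.05,0,0,0,0,0,0,0.04,0,0,0,0,0,0,0,0])

```text
time: 9.33
tool_pos: [0.4882, 0.2851, 0.0267]
ee_rot: [-3.141, -0.002, 0.126]
wrist_force: [0.1, -0.0, -3.2]
width: 0.0156
finger_force: 30.0
```

Call:
move_arm(motion=[0,0,0,0,0,0.02,0,0,0,0,0,0,0,0,0,0,0,0,0,0,0.5,0,0,0,0,0,0,0.5,0,0,0,0,0,0,0.5,0,0,0,0,0,0,0.5,0,0,0,0,0,-0.2,0.5,0,0,0,0,0,-0.4,0.5,0,0,0,0,0,-0.4,0.5,0,0,0,0,0,-0.2,0.5])

```text
time: 10.17
tool_pos: [0.4893, 0.2859, 0.1495]
ee_rot: [-3.139, -0.008, 0.126]
wrist_force: [2.2, 0.1, 1.3]
width: 0.0468
finger_force: 0.0
```

Run:
```python
from h import *
plan(.4284,-.3637,.13,-.055)
```

```text
at [0.4893 0.2859 0.1495] [-3.1393 -0.0076  0.1262] t 10.17 w 0.0468 F [2.2 0.1 1.3]
shift [-1.423  6.368  0.17 ] turn [-0.004 -0.009  0.231] rows 17.0
```

Call:
move_arm(motion=[0,0,0,-0.08,0.354,0,0.5,0,0,0,-0.08,0.354,0,0.5,0,0,0,-0.08,0.354,0,0.5,0,0,0,-0.08,0.354,0,0.5,0,0,0,-0.08,0.354,0,0.5,0,0,0,-0.08,0.354,0,0.5,0,0,0,-0.08,0.354,0,0.5,0,0,0,-0.08,0.354,0,0.5,0,0,0,-0.08,0.354,0,0.5,0,0,0,-0.08,0.354,0,0.5,0,0,0,-0.08,0.354,0,0.5,0,0,0,-0.08,0.354,0,0.5])

```text
time: 11.17
tool_pos: [0.4451, -0.1503, 0.1443]
ee_rot: [3.141, -0.001, 0.126]
wrist_force: [0.7, -0.3, -0.6]
width: 0.047
finger_force: 0.0
```

Call:
move_arm(motion=[0,0,0,-0.08,0.354,0,0.5,0,0,0,-0.08,0.354,0,0.5,0,0,0,-0.08,0.354,0,0.5,0,0,0,-0.08,0.354,0,0.5,0,0,0.115,-0.08,0.354,0,0.5,0,0,0.115,-0.08,0.354,0.1,0.5,0,0,0,0,0,0,0.5])

```text
time: 11.75
tool_pos: [0.4191, -0.3702, 0.132]
ee_rot: [3.14, 0.002, -0.063]
wrist_force: [-0.6, 0.6, -1.5]
width: 0.0469
finger_force: 0.0
```

Run:
```python
from h import *
plan(.4284,-.3637,.025,-.055)
```

```text
at [ 0.4191 -0.3702  0.132 ] [ 3.1397e+00  2.5000e-03 -6.3300e-02] t 11.75 w 0.0469 F [-0.6  0.6 -1.5]
shift [ 0.092 -0.073  1.07 ] turn [ 0.002  0.003 -0.011] rows 3.0
```

Call:
move_arm(motion=[0,0,-0.01,0.07,-0.05,0,0.5,0,0,0,0,0,0.2,0.5,0,0,0,0,0,0.3,0.5,0,0,0,0,0,0,0.5])

```text
time: 12.08
tool_pos: [0.427, -0.3558, 0.0786]
ee_rot: [-3.134, 0.007, -0.044]
wrist_force: [-0.8, 1.1, -1.3]
width: 0.047
finger_force: 0.0
```

Run:
```python
from h import *
plan(.4284,-.3637,.025,-.055)
```

```text
at [ 0.427  -0.3558  0.0786] [-3.134   0.0069 -0.0437] t 12.08 w 0.047 F [-0.8  1.1 -1.3]
shift [0.021 0.082 0.535] turn [-0.01   0.009  0.014] rows 2.0
```

Call:
move_arm(motion=[0,0,0,0,0,0,0.5,0,0,0,0,0,0,0.5,0,0,0,0,0,0,0.5])

```text
time: 12.33
tool_pos: [0.43, -0.3605, 0.0862]
ee_rot: [3.139, -0.003, -0.045]
wrist_force: [0.6, -0.2, 0.1]
width: 0.0467
finger_force: 0.0
```

Run:
```python
from h import *
plan(.4284,-.3637,.025,-.055)
```

```text
at [ 0.43   -0.3605  0.0862] [ 3.1391e+00 -2.9000e-03 -4.5300e-02] t 12.33 w 0.0467 F [ 0.6 -0.2  0.1]
shift [-0.016  0.032  0.612] turn [ 0.003 -0.004  0.012] rows 2.0
```

Call:
move_arm(motion=[0,0,0.01,0,0.03,0.2,0.5,0,0,0,0,0,0.3,0.5,0,0,0,0,0,0.1,0.5,0,0,0,0,0,0,0.5,0,0,0,0,0,0,0.5,0,0,0,0,0,0,0,0,0,0,0,0,0,0,0,0,0,0,0,0,0,0,0,0,0,0,0,0,0,0,0,0,0,0,0,0,0,0,0,0,0,0])

```text
time: 13.25
tool_pos: [0.4288, -0.3627, 0.0245]
ee_rot: [-3.141, -0.001, -0.054]
wrist_force: [-0.1, 3.2, 3.5]
width: 0.0158
finger_force: 30.0
```

Run:
```python
from h import *
plan(*rig(-.182),.105,-.1136)
```

```text
at [ 0.4288 -0.3627  0.0245] [-3.1407e+00 -7.0000e-04 -5.4300e-02] t 13.25 w 0.0158 F [-0.1  3.2  3.5]
shift [ 0.419 -3.974 -0.801] turn [-0.001 -0.001  0.076] rows 11.0
```

Call:
move_arm(motion=[0,0,0,0,0,-0.2,0,0,0,0,0,0,-0.4,0,0,0,0,0,0,-0.3,0,0,0,0.035,0.038,-0.36,0,0,0,0,0.035,0.038,-0.36,0,0,0,0,0,0.05,-0.36,0,0,0,0,0,0.05,-0.36,0,0,0,0,0,0.05,-0.36,0,0,0,0,0,0.05,-0.36,0,0,0,0,0,0.05,-0.36,0,0,0,0,0,0.05,-0.36,0,0,0,0,0,0.05,-0.36,0,0])

```text
time: 14.25
tool_pos: [0.5025, -0.0436, 0.1125]
ee_rot: [3.141, 0.002, -0.11]
wrist_force: [0.1, -0.6, -3.9]
width: 0.0159
finger_force: 30.0
```

Call:
move_arm(motion=[0,0,0,0.05,-0.36,0,0,0,0,0,0.05,-0.36,0,0,0,0,0,0,0,0,0,0,0,0,0,0,0,0,0,0,0,0,0,0,0])

```text
time: 14.67
tool_pos: [0.5203, 0.025, 0.1126]
ee_rot: [3.14, 0.002, -0.109]
wrist_force: [-0.8, -0.1, -3.7]
width: 0.0158
finger_force: 30.0
```

Run:
```python
from h import *
plan(*rig(-.182),.041,-.1136)
```

```text
at [0.5203 0.025  0.1126] [ 3.1403e+00  2.2000e-03 -1.0880e-01] t 14.67 w 0.0158 F [-0.8 -0.1 -3.7]
shift [-0.286 -0.039  0.717] turn [0.002 0.003 0.006] rows 2.0
```

Call:
move_arm(motion=[0,0,0.005,-0.28,-0.04,0,0,0,0,0,0,0,0.35,0,0,0,0,0,0,0.3,0,0,0,0,0,0,0.08,0,0,0,0,0,0,0,0,0,0,0,0,0,0,0])

```text
time: 15.17
tool_pos: [0.4938, 0.0313, 0.041]
ee_rot: [3.141, 0.0, -0.115]
wrist_force: [0.5, -0.0, -3.9]
width: 0.0159
finger_force: 30.0
```

Call:
move_arm(motion=[0,0,0,0,0,0.05,0,0,0,0,0,0,0,0])

```text
time: 15.33
tool_pos: [0.495, 0.0318, 0.0371]
ee_rot: [-3.142, -0.003, -0.114]
wrist_force: [0.3, -1.1, -4.3]
width: 0.0158
finger_force: 30.0
```

Call:
move_arm(motion=[0,0,0,0,0,0.015,0,0,0,0,0,0,0,0])

```text
time: 15.5
tool_pos: [0.4944, 0.0322, 0.035]
ee_rot: [3.142, -0.001, -0.113]
wrist_force: [-0.8, 1.0, -4.3]
width: 0.0157
finger_force: 30.0
```

Call:
move_arm(motion=[0,0,0,0,0,0.015,0,0,0,0,0,0,0,0])

```text
time: 15.67
tool_pos: [0.4938, 0.0323, 0.0329]
ee_rot: [3.142, -0.0, -0.113]
wrist_force: [-0.6, -0.1, -5.0]
width: 0.0156
finger_force: 30.0
```

Call:
move_arm(motion=[0,0,0,0,0,0.01,0,0,0,0,0,0,0,0])

```text
time: 15.83
tool_pos: [0.494, 0.0323, 0.0324]
ee_rot: [3.142, -0.001, -0.113]
wrist_force: [-1.0, 0.2, -0.1]
width: 0.0157
finger_force: 30.0
```

Call:
move_arm(motion=[0,0,0,0,0,0.006,0,0,0,0,0,0,0,0])

```text
time: 16.0
tool_pos: [0.494, 0.0323, 0.0325]
ee_rot: [3.142, -0.001, -0.113]
wrist_force: [-3.1, 1.3, 4.8]
width: 0.0159
finger_force: 30.0
```

Call:
move_arm(motion=[0,0,0,0.1,0,0,0,0,0,0,0.15,0,0,0,0,0,0,0.15,0,0,0,0,0,0,0.15,0,0,0,0,0,0,0.1,0,0,0])

```text
time: 16.42
tool_pos: [0.559, 0.0249, 0.0325]
ee_rot: [-3.141, 0.0, -0.113]
wrist_force: [-7.1, 0.9, 8.2]
width: 0.0156
finger_force: 30.0
```

Call:
move_arm(motion=[0,0,0,0.05,0,0,0,0,0,0,0.05,0,0,0])

```text
time: 16.58
tool_pos: [0.5682, 0.0239, 0.0324]
ee_rot: [-3.142, 0.001, -0.113]
wrist_force: [-6.5, 1.3, 7.8]
width: 0.016
finger_force: 30.0
```

Call:
move_arm(motion=[0,0,0,0.05,0,0,0,0,0,0,0.05,0,0,0])

```text
time: 16.75
tool_pos: [0.5779, 0.0228, 0.0325]
ee_rot: [-3.142, 0.001, -0.113]
wrist_force: [-6.5, 0.8, 7.9]
width: 0.0159
finger_force: 30.0
```

Call:
move_arm(motion=[0,0,0,0.05,0,0,0,0,0,0,0.05,0,0,0])

```text
time: 16.92
tool_pos: [0.5878, 0.0217, 0.0324]
ee_rot: [-3.142, 0.001, -0.113]
wrist_force: [-5.9, 0.1, 6.5]
width: 0.0156
finger_force: 30.0
```

Call:
move_arm(motion=[0,0,0,0.05,0,0,0,0,0,0,0.05,0,0,0])

```text
time: 17.08
tool_pos: [0.5978, 0.0206, 0.0324]
ee_rot: [-3.142, 0.001, -0.113]
wrist_force: [-4.9, 1.3, 7.0]
width: 0.0161
finger_force: 30.0
```

Call:
move_arm(motion=[0,0,0,0.05,0,0,0,0,0,0,0,0,0,0,0,0,0,0,0,0,0])

```text
time: 17.33
tool_pos: [0.6039, 0.0198, 0.0325]
ee_rot: [-3.141, -0.002, -0.113]
wrist_force: [-2.2, 0.5, 4.1]
width: 0.0159
finger_force: 30.0
```

Run:
```python
from h import *
plan(*rig(-.072),.034,-.1136)
```

```text
at [0.6039 0.0198 0.0325] [-3.1414e+00 -1.7000e-03 -1.1340e-01] t 17.33 w 0.0159 F [-2.2  0.5  4.1]
shift [-0.024  0.007 -0.015] turn [-0.    -0.002  0.   ] rows 1.0
```

Call:
move_arm(motion=[0,0,0,0,0,-0.015,0,0,0,0,0,0,0,0])

```text
time: 17.5
tool_pos: [0.6034, 0.0197, 0.0325]
ee_rot: [3.142, -0.001, -0.113]
wrist_force: [-0.2, 0.1, -0.2]
width: 0.0159
finger_force: 30.0
```

Call:
move_arm(motion=[0,0,0,0,0,-0.005,0,0,0,0,0,0,0,0])

```text
time: 17.67
tool_pos: [0.603, 0.0197, 0.0325]
ee_rot: [3.141, 0.0, -0.114]
wrist_force: [0.9, -0.8, -2.7]
width: 0.0157
finger_force: 30.0
```

Call:
move_arm(motion=[0,0,0,0,0,-0.005,0,0,0,0,0,0,0,0])

```text
time: 17.83
tool_pos: [0.6024, 0.0198, 0.0328]
ee_rot: [3.141, 0.002, -0.113]
wrist_force: [0.9, -0.7, -4.2]
width: 0.0156
finger_force: 30.0
```

Call:
move_arm(motion=[0,0,0,-0.02,0,0,0,0,0,0,-0.02,0,0,0])

```text
time: 18.0
tool_pos: [0.5985, 0.0203, 0.0331]
ee_rot: [3.141, 0.001, -0.113]
wrist_force: [0.0, 0.2, -4.0]
width: 0.0159
finger_force: 30.0
```

Leaf 2 is also loose: at free-hanging weight there is no drag. I'll take it out, back to its place.

Call:
move_arm(motion=[0,0,0,-0.2,0,0,0,0,0,0,-0.3,0,0,0,0,0,0,-0.3,0,0,0,0,0,0,-0.3,0,0,0,0,0,0,-0.1,0,-0.2,0,0,0,0,0,0,-0.4,0,0,0,0,0,0,-0.25,0,0,0,0,0,0,0,0])

```text
time: 18.67
tool_pos: [0.4836, 0.0338, 0.1256]
ee_rot: [-3.141, -0.014, -0.113]
wrist_force: [1.3, 0.2, -1.8]
width: 0.0159
finger_force: 30.0
```

Run:
```python
from h import *
plan(.429,-.3627,.0265,-.054)
```

```text
at [0.4836 0.0338 0.1256] [-3.1407 -0.0139 -0.1132] t 18.67 w 0.0159 F [ 1.3  0.2 -1.8]
shift [-0.109  4.002  0.986] turn [-0.001 -0.018 -0.075] rows 11.0
```

Call:
move_arm(motion=[0,0,0,-0.01,0.364,0,0,0,0,0,-0.01,0.364,0,0,0,0,0,-0.01,0.364,0,0,0,0,0,-0.01,0.364,0,0,0,0,0,-0.01,0.364,0,0,0,0,0,-0.01,0.364,0,0,0,0,0,-0.01,0.364,0,0,0,0,0,-0.01,0.364,0,0,0,0,0,-0.01,0.364,0,0,0,0,0,-0.01,0.364,0,0,0,0,-0.075,-0.01,0.364,0,0,0,0,0,0,0,0,0])

```text
time: 19.67
tool_pos: [0.4211, -0.3689, 0.1166]
ee_rot: [3.138, 0.003, -0.059]
wrist_force: [0.6, 0.2, -3.6]
width: 0.016
finger_force: 30.0
```

Call:
move_arm(motion=[0,0,0,0,0,0.3,0,0,0,0,0,0,0.3,0,0,0,0,0,0,0.2,0,0,0,0,0,0,0,0,0,0,0,0,0,0,0,0,0,0,0,0,0,0])

```text
time: 20.17
tool_pos: [0.4241, -0.3631, 0.0395]
ee_rot: [3.141, -0.001, -0.054]
wrist_force: [0.1, 0.6, -3.5]
width: 0.0159
finger_force: 30.0
```

Run:
```python
from h import *
plan(.429,-.3627,.0245,-.054)
```

```text
at [ 0.4241 -0.3631  0.0395] [ 3.1406e+00 -1.1000e-03 -5.4400e-02] t 20.17 w 0.0159 F [ 0.1  0.6 -3.5]
shift [ 0.048 -0.007  0.15 ] turn [ 0.001 -0.001 -0.001] rows 1.0
```

Call:
move_arm(motion=[0,0,0,0.05,0,0.07,0,0,0,0,0,0,0.05,0,0,0,0,0,0,0.03,0,0,0,0,0,0,0.005,0,0,0,0,0,0,0,0])

```text
time: 20.58
tool_pos: [0.4294, -0.3635, 0.0244]
ee_rot: [3.14, -0.002, -0.054]
wrist_force: [0.3, 0.7, 0.8]
width: 0.0157
finger_force: 30.0
```

Call:
move_arm(motion=[0,0,0,0,0,0,0.5,0,0,0,0,0,0,0.5,0,0,0,0,0,0,0.5,0,0,0,0,0,0,0.5,0,0,0,0,0,-0.2,0.5,0,0,0,0,0,-0.4,0.5,0,0,0,0,0,-0.4,0.5,0,0,0,0,0,0,0.5,0,0,0,0,0,0,0.5])

```text
time: 21.33
tool_pos: [0.4301, -0.3648, 0.1271]
ee_rot: [3.136, -0.006, -0.055]
wrist_force: [-0.4, 0.6, -0.2]
width: 0.0471
finger_force: 0.0
```

Run:
```python
from h import *
plan(.4715,-.2148,.10,.1372)
```

```text
at [ 0.4301 -0.3648  0.1271] [ 3.1361 -0.0058 -0.0546] t 21.33 w 0.0471 F [-0.4  0.6 -0.2]
shift [ 0.33  -1.521  0.264] turn [ 0.008 -0.007 -0.244] rows 4.0
```

Call:
move_arm(motion=[0,0,0,0.08,-0.38,0,0.5,0,0,0,0.08,-0.38,0,0.5,0,0,0,0.08,-0.38,0,0.5,0,0,-0.12,0.08,-0.38,0.1,0.5,0,0,-0.125,0,0,0.2,0.5,0,0,0,0,0,0,0.5,0,0,0,0,0,0,0.5,0,0,0,0,0,0,0.5])

```text
time: 22.0
tool_pos: [0.4683, -0.2136, 0.0927]
ee_rot: [-3.141, 0.001, 0.135]
wrist_force: [-0.0, -0.4, 0.1]
width: 0.0475
finger_force: 0.0
```

Run:
```python
from h import *
plan(.4715,-.2148,.026,.1372)
```

```text
at [ 0.4683 -0.2136  0.0927] [-3.1412e+00  1.3000e-03  1.3480e-01] t 22.0 w 0.0475 F [-0.  -0.4  0.1]
shift [0.031 0.016 0.667] turn [-0.001  0.002 -0.003] rows 2.0
```

Call:
move_arm(motion=[0,0,0,0.03,0.016,0.25,0.5,0,0,0,0,0,0.3,0.5,0,0,0,0,0,0.12,0.5,0,0,0,0,0,0,0.5,0,0,0,0,0,0,0.5,0,0,0,0,0,0,0,0,0,0,0,0,0,0,0,0,0,0,0,0,0,0,0,0,0,0,0,0,0,0,0,0,0,0,0,0,0,0,0,0,0,0])

```text
time: 22.92
tool_pos: [0.4723, -0.2135, 0.0269]
ee_rot: [-3.141, -0.001, 0.138]
wrist_force: [-0.5, 2.3, 3.7]
width: 0.0161
finger_force: 30.0
```

Run:
```python
from h import *
plan(*rig(-.185),.095,-.1136)
```

```text
at [ 0.4723 -0.2135  0.0269] [-3.1407e+00 -9.0000e-04  1.3800e-01] t 22.92 w 0.0161 F [-0.5  2.3  3.7]
shift [ 0.506 -2.411 -0.679] turn [-0.001 -0.001  0.32 ] rows 7.0
```

Call:
move_arm(motion=[0,0,0,0,0,-0.35,0,0,0,0,0,0,-0.35,0,0,0,0,0.07,-0.344,0,0,0,0,0,0.07,-0.344,0,0,0,0,0,0.07,-0.344,0,0,0,0,0,0.07,-0.344,0,0,0,0,0,0.07,-0.344,0,0,0,0,0,0.07,-0.344,0,0,0,0,0,0.07,-0.344,0,0,0,0,0.107,0,0,0,0,0,0,0.107,0,0,0,0,0,0,0.106,0,0,0,0])

```text
time: 23.92
tool_pos: [0.4862, 0.032, 0.0945]
ee_rot: [3.141, 0.003, -0.115]
wrist_force: [-0.7, 0.4, -4.9]
width: 0.0156
finger_force: 30.0
```

Call:
move_arm(motion=[0,0,0,0,0,0.2,0,0,0,0,0,0,0.2,0,0,0,0,0,0,0,0,0,0,0,0,0,0,0,0,0,0,0,0,0,0])

```text
time: 24.33
tool_pos: [0.4874, 0.031, 0.0562]
ee_rot: [3.141, 0.0, -0.113]
wrist_force: [-0.7, -0.1, -4.4]
width: 0.016
finger_force: 30.0
```

Run:
```python
from h import *
plan(*rig(-.182),.039,-.1136)
```

```text
at [0.4874 0.031  0.0562] [ 3.1412e+00  3.0000e-04 -1.1340e-01] t 24.33 w 0.016 F [-0.7 -0.1 -4.4]
shift [ 0.047 -0.014  0.172] turn [0. 0. 0.] rows 1.0
```

Call:
move_arm(motion=[0,0,0,0.04,-0.01,0.1,0,0,0,0,0,0,0.08,0,0,0,0,0,0,0.02,0,0,0,0,0,0,0,0,0,0,0,0,0,0,0])

```text
time: 24.75
tool_pos: [0.4914, 0.0316, 0.0361]
ee_rot: [3.141, 0.0, -0.113]
wrist_force: [0.1, -0.1, -5.6]
width: 0.0158
finger_force: 30.0
```

Call:
move_arm(motion=[0,0,0,0,0,0.01,0,0,0,0,0,0,0,0])

```text
time: 24.92
tool_pos: [0.4914, 0.0316, 0.0351]
ee_rot: [3.142, 0.0, -0.113]
wrist_force: [-0.2, 0.8, -4.1]
width: 0.0156
finger_force: 30.0
```

Call:
move_arm(motion=[0,0,0,0,0,0.01,0,0,0,0,0,0,0,0])

```text
time: 25.08
tool_pos: [0.4917, 0.0316, 0.0349]
ee_rot: [3.141, -0.001, -0.113]
wrist_force: [-1.7, -0.1, 1.4]
width: 0.0156
finger_force: 30.0
```

Call:
move_arm(motion=[0,0,0,0.1,0,0.003,0,0,0,0,0.15,0,0,0,0,0,0,0.15,0,0,0,0,0,0,0.15,0,0,0,0,0,0,0.1,0,0,0])

```text
time: 25.5
tool_pos: [0.5572, 0.0242, 0.0349]
ee_rot: [-3.142, -0.001, -0.113]
wrist_force: [-5.2, 1.2, 4.5]
width: 0.0157
finger_force: 30.0
```

Call:
move_arm(motion=[0,0,0,0.05,0,0,0,0,0,0,0.05,0,0,0])

```text
time: 25.67
tool_pos: [0.5659, 0.0232, 0.0349]
ee_rot: [3.142, 0.001, -0.113]
wrist_force: [-5.4, 0.5, 5.2]
width: 0.0159
finger_force: 30.0
```

Call:
move_arm(motion=[0,0,0,0.05,0,0,0,0,0,0,0.05,0,0,0])

```text
time: 25.83
tool_pos: [0.5756, 0.0221, 0.0349]
ee_rot: [3.142, 0.001, -0.113]
wrist_force: [-5.0, 0.3, 4.8]
width: 0.0159
finger_force: 30.0
```

Call:
move_arm(motion=[0,0,0,0.05,0,0,0,0,0,0,0.05,0,0,0])

```text
time: 26.0
tool_pos: [0.5797, 0.0217, 0.0346]
ee_rot: [3.141, 0.015, -0.113]
wrist_force: [-22.2, 1.9, 17.0]
width: 0.0159
finger_force: 30.0
```

Call:
move_arm(motion=[0,0,0,0.05,0,0,0,0,0,0,0.05,0,0,0])

```text
time: 26.17
tool_pos: [0.5899, 0.0207, 0.0345]
ee_rot: [3.141, 0.013, -0.113]
wrist_force: [-13.6, 1.7, 10.2]
width: 0.0157
finger_force: 30.0
```

Call:
move_arm(motion=[0,0,0,0.05,0,0,0,0,0,0,0,0,0,0,0,0,0,0,0,0,0])

```text
time: 26.42
tool_pos: [0.5971, 0.0199, 0.0345]
ee_rot: [-3.142, 0.008, -0.113]
wrist_force: [-10.3, 1.2, 8.5]
width: 0.0157
finger_force: 30.0
```

Run:
```python
from h import *
plan(*rig(-.072),.034,-.1136)
```

```text
at [0.5971 0.0199 0.0345] [-3.1415  0.0084 -0.113 ] t 26.42 w 0.0157 F [-10.3   1.2   8.5]
shift [0.044 0.    0.005] turn [-0.     0.011  0.001] rows 1.0
```

Leaf 3 binds, with 22 N of push as it climbed under the foot. I'll push it a little deeper, let go and rise straight up.

Call:
move_arm(motion=[0,0,0,0.05,0,0,0,0,0,0,0,0,0,0,0,0,0,0,0,0,0])

```text
time: 26.67
tool_pos: [0.602, 0.0193, 0.0345]
ee_rot: [-3.142, 0.008, -0.113]
wrist_force: [-10.3, 0.9, 9.2]
width: 0.0157
finger_force: 30.0
```

Call:
move_arm(motion=[0,0,0,0,0,0,0.3,0,0,0,0,0,0,0.3,0,0,0,0,0,0,0.3,0,0,0,0,0,0,0.3,0,0,0,0,0,-0.1,0.3,0,0,0,0,0,-0.3,0.3,0,0,0,0,0,-0.4,0.3,0,0,0,0,0,-0.4,0.3,0,0,0,-0.4,0,0,0.3,0,0,0,-0.4,0,0,0.3,0,0,0,-0.4,0,0,0.3,0,0,0,-0.4,0,0,0.3])

```text
time: 27.67
tool_pos: [0.4457, 0.0367, 0.1548]
ee_rot: [-3.142, -0.002, -0.114]
wrist_force: [-0.3, 0.4, 0.3]
width: 0.0283
finger_force: 0.0
```

Run:
```python
from h import *
import cv2
im=robot.snapshot("scene");t=robot.snapshot("top")
a=cv2.resize(im[160:300,190:340,::-1],None,fx=3.2,fy=3.2,interpolation=cv2.INTER_CUBIC);b=cv2.resize(t[90:230,220:285,::-1],None,fx=3.2,fy=3.2,interpolation=cv2.INTER_CUBIC)
cv2.imwrite("pics/end.png",np.hstack([a,b]));cv2.imwrite("full_top.png",t[:,:,::-1])
for nx in(.01,.03,.05):
    s=[*rig(nx-.075),RIG[2]];P=place(s,[(-.075,.015,.023),(-.075,-.015,.023),(-.04,0,.063)])
    print(nx,"scene",((proj(P,"scene")+.5-[190,160])*3.2).round(0).tolist(),"top",((proj(P)+.5-[220,90])*3.2+[480,0]).round(0).tolist())
```

```text
0.01 scene [[240.0, 159.0], [218.0, 170.0], [251.0, 154.0]] top [[534.0, 288.0], [562.0, 292.0], [552.0, 253.0]]
0.03 scene [[251.0, 169.0], [230.0, 180.0], [263.0, 164.0]] top [[537.0, 270.0], [564.0, 273.0], [554.0, 234.0]]
0.05 scene [[263.0, 179.0], [241.0, 190.0], [275.0, 174.0]] top [[539.0, 252.0], [566.0, 255.0], [557.0, 215.0]]
```

View pics/end.png

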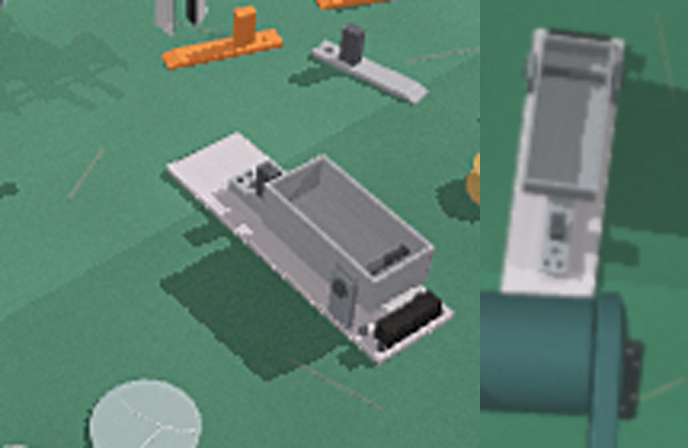

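The crops show leaf 3's tail at about (540,271)–(568,276), in the right-hand panel, so its nose is about 28 mm past the foot and near the middle. Leaf 1 lies flat on the bench and the hand is clear.

```bash
python3 -c "
from bench import robot
print(robot.close_job())"
```

```text
the job is handed in; nothing more can be done
None
```

I handed the job in at about 28 s: leaves 1 and 2 passed loosely and were put back on the bench (leaf 2's spot not re-checked by camera), and leaf 3 binds and was left under the foot, nose about 28 mm past it.

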